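# Clamp the seized flashlight for dusting

## Robot

A 7-joint arm with a two-finger parallel gripper is mounted at the origin on the work surface. World frame = base frame: x ahead of the robot, y to its left, z up, the work surface at z = 0. Lengths are in m, angles in rad, forces in N, time in s.
With the tool pointing down it reaches from about 0.425 to 0.8 m from the base axis. Payload 8.3 kg.
Tool frame: the origin (TCP) lies at the very end of the fingers, on their centre line; the grasp point (between the pads) lies 19 mm behind it; z points along the fingers, y is the direction in which the jaws open and shut (so a half turn about z gives the same grasp; the last joint's range is limited). The gripper opens to 85 mm and grips with 20 to 120 N. Pads are 22 mm wide; open, the fingers measure 114 mm over their backs; the gripper's body (76 mm by 85 mm) begins 54 mm behind the grasp point. The pads swing forward as they close: fully open they stand 13 mm farther back than shut.
Start: joints at [-1.394, 0.383, 0.016, 1.37, -0.006, 1.388, -0.046], TCP at [0.148, 0.607, 0.231] pointing down, gripper open.
Joint ranges: [-2.95, 2.95], [-0.25, 2.06], [-1.52, 1.56], [0.18, 2.33], [-1.44, 4.58], [0.02, 2.06], [-3.01, 3.01]. Speed limits (rad/s): [2.39, 2.39, 3.01, 3.01, 3.14, 3.14, 3.14].

## Interface

Orientations are given as a unit quaternion [x, y, z, w].
In Python, from station import monitor, snapshot, workorder gives the robot as it stands. The module is installed in compiled form; this text tells all that it offers.
- The arm moves only by the shell command python3 -m handwheel 'ROWS' [FORCE]. ROWS is JSON, a list of rows, each an object with "translation": the shift along the tool's x, y, z in m, a list of three; "angular": the turn, a rotation vector about the tool's x, y, z in degrees, a list of three; "grip": the finger opening in m, from 0 to 0.0854. In form: [{"translation": [dx, dy, dz], "angular": [wx, wy, wz], "grip": grip}, ...]. A call has 1 to 20 rows; each row shifts and turns the commanded pose from where the row before left it, along the tool's axes as they then stand; what a row does not reach is not made up. A row lasts 1/8 s, in which the tool goes at most 62.5 mm and 10.7 degrees, less where a joint would pass 70% of its speed; a pose out of reach is approached as far as the arm can. A call with a gripper value outside its range is refused whole. The fingers move at their own pace and stop on an object; FORCE is the grip in N (left out, the last holds). Time passes only in rows, so rows that do not move let the fingers close. It gives the time, the measured TCP pose, the force and the opening at its end, in the units of the state.
- monitor.get_state(): the state, without advancing time (a new reading comes with each control period).
- snapshot(name): name is "scene" or "top" or "wrist"; returns a dict with "pixels" (400x640x3 uint8, blue, green, red), "range_z" (400x640 float32, m along the optical axis (not along the pixel's ray), 0 where there is no reading), "fx", "fy", "cx", "cy" (pixels), "k1" (the pictures are not rectified: a ray, as slopes to the right and down, at radius r is drawn at 1 + k1 r^2 times it, then the intrinsics apply), "R" (3x3) and "t" (3): a world point X has camera coordinates R X + t; the wrist camera has in their place "T_tool_cam" (4x4, takes a point from camera to tool coordinates, whose origin is the TCP and whose axes are the flange's). Camera axes: x right, y down, z forward; pixel columns grow to the right and rows downward; lengths in m; the calibration is good to about 2 mm. A picture is of the moment at which its call begins: read the wrist's pose just before it.
- workorder.job_done(): hands the job in, once; it reports no verdict.
The state is a dict: "t": time; "joints": joint angles; "dq": joint speeds; "joint_efforts": joint torques, N m; "eef_pos": TCP position; "orientation": TCP orientation; "wrist_force": force on the tool from outside, world axes, zero at the start; "ft_torque": the same for the moment, N m; "finger_gap": finger opening in m.
Only numpy, scipy, OpenCV 4.12 (cv2) and the standard library are available. Lean on these libraries where they do the work, as an engineer would, in place of code of your own. Each camera call takes 0.05 s, during which the arm holds its last target.

## Task

Pluck the red flashlight out of the blue pocket tray and set it down on the bed of the slide-jaw holder, flat and switch side up, with the jaws at the middle of its body (its head may point either way). Then slide the moving jaw up by its yellow post until the flashlight is held snugly between both jaws, let go, and leave everything else where it is.

Things in the scene. Friction and masses are not known exactly. Their poses are not given: they have to be found in the camera images.
- flashlight: red flashlight, 146 mm long, 0.18 kg. Body block 100 long (x -50..50), 32 wide (y), 34 high, rounded edges; round head 42 in diameter at x 50..90 on the body's centre line (reaches 4 below the body's underside); black tail cap 6 long; flat black switch on top at x 28. Origin: centre of the body block's underside; x towards the head, z up.
- tray: fixed blue pocket tray, 190 (x) by 198 (y) by 20 mm; three alike pockets along x (centre lines y -66, 0, 66), 170 long, 48 wide, floor 8 above the underside, walls 12 above the floor. The flashlight lies in any one of them, head to +x, origin near x -20; its upper 22 mm stands above the walls. Origin: centre of the underside, 3 above the table (on a mat).
- holder: fixed slide-jaw holder. Foot 96 (x) by 210 (y -125..85) by 6 mm; aluminium bed 56 wide (x), top at z 20. Fixed black jaw at +y, inner face at y 40, 56 wide; the moving jaw faces it. Jaw tops at z 32. The flashlight lies along x, head overhanging the bed's side. Origin: on the underside, 3 above the table; y is the sliding direction, towards the fixed jaw.
- jaw (a joint): travel of the moving jaw along the holder's +y, in m, 0 to 0.056. Its inner face is at holder y = -40 mm + travel, so the gap is 80 mm - travel; on the 32 mm wide flashlight it closes at 0.048. It slides with about 3 N of friction and stays where it is left.
- jaw_post (a point): centre of the top of the yellow square grip post on the moving jaw, 20 by 20, standing 41 above the jaw block's top and 75 above the holder's origin; it is at holder y = -85 mm + travel, 45 behind the jaw's inner face. It can be pinched from above or pushed.
- wand: bystander in a tray pocket: silver magnetic wand, 120 long (x), 17 thick. Origin: centre of its underside.
- weight_a: bystander in a tray pocket: grey ceramic scale weight, 40 in diameter, 36 high, upright. Origin: centre of its underside.
- weight_b: bystander on the mat, like weight_a. Origin: centre of its underside.
- jar: bystander on the mat: glass dusting jar with a black cap, 60 in diameter, 80 high. Origin: centre of its underside.
- tin: bystander on the mat: steel tin, 56 in diameter, 60 high. Origin: centre of its underside.
- brush: bystander on the mat: dusting brush, 160 long, lying. Origin: on its underside, near the middle.

How it is judged:
On the way, in this order (a step that is already met when the one before it is completed fails the run):
1. the flashlight is lifted out of the tray in the gripper (height (world z) of flashlight above 0.045 m and contact force between the fingers and flashlight above 0.5 N), for 0.1 s.
2. still in the gripper, it is lowered between the jaws to within 10 mm of the bed (not dropped in) (z of flashlight in the frame of holder between 0.012 and 0.03 m and x of flashlight in the frame of holder between -0.03 and 0.03 m and y of flashlight in the frame of holder between -0.03 and 0.03 m and contact force between the fingers and flashlight above 0.5 N), for 0.05 s.
3. the jaw is slid up to the flashlight (value of joint jaw above 0.045 m and y of flashlight in the frame of holder between 0.016 and 0.032 m), for 0.1 s.
At the end, for the whole second after the job is handed in: Flashlight still on the bed, switch up (tilt < 0.15 rad), along the jaws (0.12 rad), middle of body within 18 mm of the jaws' middle and 6 mm of the clamped position; jaw travel over 45 mm (within 3 mm of touching); no bystander moved over 30 mm or tipped (x of flashlight in the frame of holder between -0.018 and 0.018 m and y of flashlight in the frame of holder between 0.018 and 0.03 m and z of flashlight in the frame of holder between 0.015 and 0.026 m and angle between the x axis of flashlight and the x axis of holder, either way round below 0.12 rad and angle between flashlight's own z axis and vertical below 0.15 rad and value of joint jaw above 0.045 m and linear speed of flashlight below 0.02 m/s).
It fails at once if a bystander is moved by more than 30 mm (distance of any of wand, weight_a, weight_b, jar, tin, brush from where it was at the start of the episode above 0.03 m).
It fails at once if the jar, the tin or a weight is tipped (angle between any of jar, tin, weight_a, weight_b's own z axis and vertical above 0.5 rad).
It also fails if it takes over 46 s, if anything falls off the work surface, if the arm or the gripper's body presses on something with over 40 N, if the wrist force passes 120 N, or if a joint passes its speed limit or range.

## Working session

There is one attempt and no reset: what is moved stays moved. The work goes in short steps, Python scripts to look and compute and a shell command to move; the robot and the scene stay as the last step left them, time stands still between calls to the robot, and variables do not carry over. Pictures are saved under pics/ and viewed, and the job is handed in when it is done.

```bash
mkdir -p pics; cat > h.py <<'E'
import numpy as np,cv2
from station import monitor,snapshot,workorder
def cast(s,u,v,z=None):
    x=(u-s['cx'])/s['fx'];y=(v-s['cy'])/s['fy']
    a,b=x,y
    for _ in range(10):
        f=1+s['k1']*(a*a+b*b);a=x/f;b=y/f
    R=np.array(s['R']);t=np.array(s['t'])
    o=-R.T@t;d=R.T@np.array([a,b,1.])
    if z is None:
        return o+d*s['range_z'][int(round(v)),int(round(u))]
    return o+d*(z-o[2])/d[2]
E
python3 - <<'E'
from h import *
s=monitor.get_state();print(s)
for n in['scene','top','wrist']:
    p=snapshot(n);cv2.imwrite(f'pics/{n}0.png',p['pixels']);np.save(f'pics/{n}0.npy',p,allow_pickle=True)
    print(n,{k:v for k,v in p.items() if k not in('pixels','range_z')})
E
```

```text
{'t': 0.0, 'joints': array([-1.39386355,  0.38423822,  0.01636411,  1.3711824 , -0.00628915,
        1.38818326, -0.04651835]), 'dq': array([ 1.02935141e-03,  7.52802678e-04,  6.70386551e-04,  2.26533571e-04,
       -3.06937767e-04,  7.01795359e-05, -2.27198204e-04]), 'joint_efforts': array([ 3.95521220e-04, -6.27582049e+01,  8.44303239e-01, -3.71822190e+01,
        1.66011869e-02,  1.39103192e-02,  1.47154191e-05]), 'eef_pos': array([0.14830543, 0.6066254 , 0.23026595]), 'orientation': array([ 1.19601167e-01,  9.92821534e-01, -9.76177835e-04, -9.60301572e-05]), 'wrist_force': array([-0.36964858, -1.11916482,  0.63548559]), 'ft_torque': array([ 0.03679775, -0.03995149,  0.06264607]), 'finger_gap': 0.0855989374484785}
scene {'fx': 458.541622960126, 'fy': 458.541622960126, 'cx': 327.4047479074758, 'cy': 202.47765851296847, 'k1': -0.08367845611969726, 'R': array([[ 0.1546937 ,  0.98790736, -0.01043629],
       [ 0.7199154 , -0.11995134, -0.68361794],
       [-0.67660304,  0.09823814, -0.72976544]]), 't': array([-0.08257564, -0.39693276,  1.60667011])}
top {'fx': 372.11237416243637, 'fy': 372.11237416243637, 'cx': 313.31736242647634, 'cy': 197.31266793969073, 'k1': 0.018608659038927822, 'R': array([[-0.02434609, -0.99935683, -0.02632861],
       [-0.98543664,  0.02842382, -0.1676506 ],
       [ 0.16829113,  0.02186354, -0.98549484]]), 't': array([0.00870619, 0.65304422, 0.67958374])}
wrist {'fx': 337.7896921708514, 'fy': 337.7896921708514, 'cx': 316.11897785841757, 'cy': 199.24818997013094, 'k1': -0.02296759465587738, 'T_tool_cam': array([[ 5.73280469e-04, -9.58715023e-01, -2.84368029e-01,
         7.24634064e-02],
       [ 9.99999832e-01,  5.74436507e-04,  7.93319272e-05,
         1.04312806e-04],
       [ 8.72946665e-05, -2.84368026e-01,  9.58715191e-01,
        -1.42024896e-01],
       [ 0.00000000e+00,  0.00000000e+00,  0.00000000e+00,
         1.00000000e+00]])}
```

View pics/top0.png

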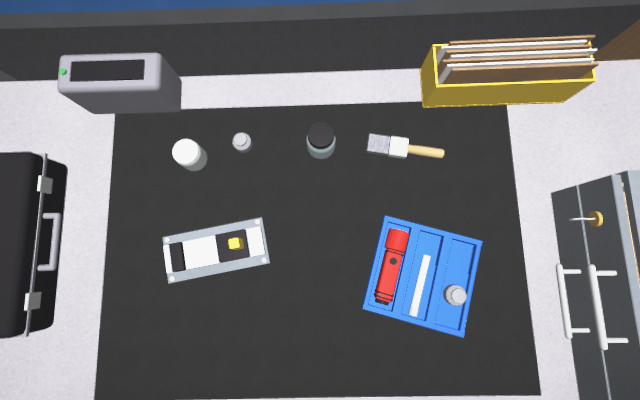

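View pics/scene0.png

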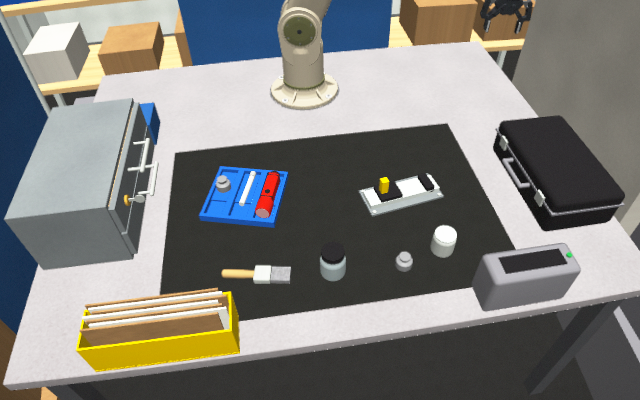

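Top view: the flashlight is in the left tray pocket at about (392,265), with its head at (398,240). The holder is at about (216,250), with its yellow post at (235,243) and the fixed jaw on the left at (175,257).

```bash
cat > m.py <<'E'
from h import *
import sys
def comp(mask):
    n,l,st,c=cv2.connectedComponentsWithStats(mask.astype(np.uint8));
    return [(st[i],c[i],l==i) for i in range(1,n) if st[i,4]>25]
def hsv(p): return cv2.cvtColor(p['pixels'],cv2.COLOR_BGR2HSV).astype(int)
E
python3 - <<'E'
from m import *
p=np.load('pics/top0.npy',allow_pickle=True).item()
h=hsv(p);H,S,V=h[...,0],h[...,1],h[...,2]
for nm,m in[('red',((H<8)|(H>172))&(S>150)&(V>60)),('yel',(H>20)&(H<35)&(S>150)),('blue',(H>95)&(H<120)&(S>120)&(V>80))]:
    for st,c,l in comp(m):
        print(nm,st,c)
        vv,uu=np.nonzero(l)
        P=np.array([cast(p,u,v) for u,v in zip(uu,vv)])
        print('  z pct',np.percentile(P[:,2],[2,25,50,75,98]).round(4),'xy mean',P[:,:2].mean(0))
        if nm!='yel' or st[4]<1000:
            q=cv2.boxPoints(cv2.minAreaRect(P[:,:2].astype(np.float32)));print(q.round(4).tolist(),cv2.minAreaRect(P[:,:2].astype(np.float32)))
cv2.imwrite('pics/crop0.png',np.hstack([cv2.resize(p['pixels'][200:300,150:290],None,fx=3.6,fy=3.6,interpolation=2)[:,:400],cv2.resize(p['pixels'][210:340,360:490],None,fx=2.77,fy=2.77)]))
cv2.imwrite('pics/holder0.png',cv2.resize(p['pixels'][205:295,155:280],None,fx=6,fy=6))
E
```

```text
red [385 229  24  25 445] [396.48314607 240.61123596]
  z pct [0.0324 0.0421 0.0455 0.048  0.0507] xy mean [ 0.56437166 -0.16790656]
[[0.5293999910354614, -0.024700000882148743], [0.5418999791145325, -0.19609999656677246], [0.5910999774932861, -0.19249999523162842], [0.5785999894142151, -0.0210999995470047]] ((0.5602511167526245, -0.10860442370176315), (0.04933236539363861, 0.17183038592338562), 4.187087059020996)
red [375 252  27  47 732] [387.9931694  275.03825137]
  z pct [0.0269 0.0436 0.0448 0.0458 0.0476] xy mean [ 0.49941229 -0.14772539]
[[0.45419999957084656, -0.15230000019073486], [0.5356000065803528, -0.17759999632835388], [0.5782999992370605, -0.039900001138448715], [0.4968999922275543, -0.014600000344216824]] ((0.5162611603736877, -0.09610649943351746), (0.1441410332918167, 0.08524531126022339), 72.78262329101562)
red [376 297  15   5  33] [382.54545455 299.15151515]
  z pct [0.0354 0.0421 0.0437 0.0449 0.0464] xy mean [ 0.45449425 -0.13550782]
[[0.44839999079704285, -0.14839999377727509], [0.45249998569488525, -0.14970000088214874], [0.4602000117301941, -0.12389999628067
[... 1261 characters left out ...]
]
[[0.5293999910354614, -0.024700000882148743], [1.3609999418258667, -0.6901000142097473], [2.452899932861328, 0.6746000051498413], [1.6212999820709229, 1.340000033378601]] ((1.4911370277404785, 0.32495296001434326), (1.7477761507034302, 1.0650277137756348), 51.33657455444336)
blue [ 362  215  121  123 7832] [427.04839122 275.9918284 ]
  z pct [0.0038 0.0099 0.0144 0.023  0.0255] xy mean [ 0.49553061 -0.22932652]
[[0.3734000027179718, -0.2939999997615814], [0.5626000165939331, -0.35109999775886536], [0.6500999927520752, -0.06120000034570694], [0.4609000086784363, -0.004100000020116568]] ((0.5117574334144592, -0.17759481072425842), (0.30288201570510864, 0.1976405382156372), 73.19522094726562)
```

View pics/holder0.png

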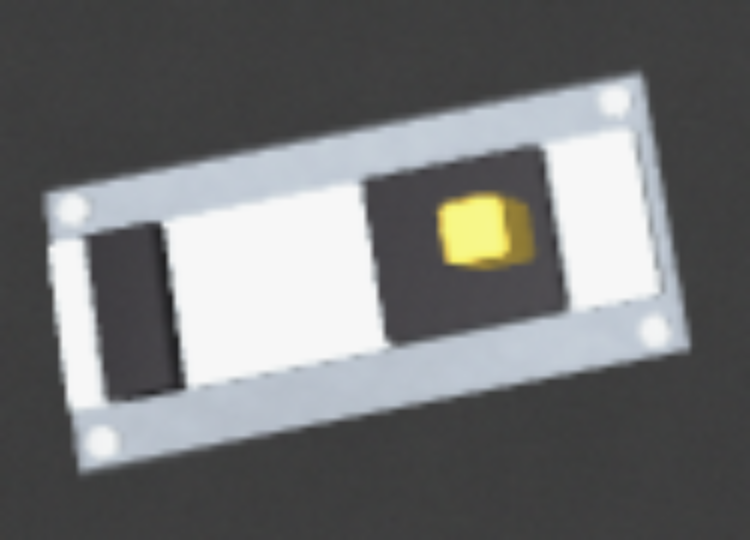

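```bash
python3 - <<'E'
from m import *
p=np.load('pics/top0.npy',allow_pickle=True).item()
def C(c,z): return np.array([cast(p,155+(x+.5)/6-.5,205+(y+.5)/6-.5,z)[:2] for x,y in c])
f=C([(45,192),(640,72),(690,350),(80,472)],.009)
print('foot',f.round(4).tolist(),[np.linalg.norm(f[i]-f[(i+1)%4]).round(4) for i in range(4)])
ys=np.r_[f[0]-f[1],f[3]-f[2]].reshape(2,2).sum(0);yd=ys/np.linalg.norm(ys);xs=(f[0]-f[3]+f[1]-f[2]);xd=xs/np.linalg.norm(xs)
print('yaw from y',np.degrees(np.arctan2(-yd[0],yd[1])),'from x',np.degrees(np.arctan2(xd[1],xd[0])))
xd=np.array([yd[1],-yd[0]])
org=f.mean(0)+yd*.020
print('origin',org)
def loc(P):return np.c_[(P-org)@xd,(P-org)@yd]*1000
print('post',loc(C([(440,200),(505,193),(511,262),(446,268)],.078)).round(1), C([(475,231)],.078))
print('mov jaw top',loc(C([(362,182),(545,147),(570,308),(388,345)],.035)).round(1))
print('fix jaw top',loc(C([(87,235),(160,224),(180,388),(108,402)],.035)).round(1))
# depth on bed, jaw, foot
for n,u,v in[('bed',200,252),('jaw',222,248),('foot',190,235)]:
  print(n,cast(p,u,v))
# flashlight
h=hsv(p);H,S,V=h[...,0],h[...,1],h[...,2]
m=((H<8)|(H>172))&(S>150)&(V>60)&(p['range_z']>0)
m[:, :340]=0
vv,uu=np.nonzero(m)
P=np.array([cast(p,u,v) for u,v in zip(uu,vv)])
B=P[(P[:,2]>.042)&(P[:,2]<.047)]
Bd=P[(P[:,2]>.041)&(P[:,2]<.05)]
print(len(P),len(B)); r=cv2.minAreaRect(Bd[:,:2].astype(np.float32));print(r)
# tray
m=(H>95)&(H<120)&(S>120)&(V>80)&(p['range_z']>0);m[:200]=0
vv,uu=np.nonzero(m);P=np.array([cast(p,u,v) for u,v in zip(uu,vv)])
r=cv2.minAreaRect(P[P[:,2]>.019][:,:2].astype(np.float32));print('tray',r)
cv2.imwrite('pics/fl0.png',cv2.resize(p['pixels'][210:340,355:490],None,fx=4.5,fy=4.5))
E
```

```text
foot [[0.5872, 0.3088], [0.6233, 0.1022], [0.5275, 0.0851], [0.4922, 0.2925]] [np.float64(0.2098), np.float64(0.0972), np.float64(0.2104), np.float64(0.0964)]
yaw from y 9.781087663009341 from x 9.937675268477152
origin [0.55414135 0.21685372]
post [[ 11.  -65.8]
 [  9.1 -86.3]
 [-12.5 -84.7]
 [-10.4 -64.4]] [[0.56612776 0.14270772]]
mov jaw top [[ 26.7 -30.7]
 [ 26.2 -92.9]
 [-28.  -92.3]
 [-28.1 -31.2]]
fix jaw top [[ 27.4  62.2]
 [ 26.2  37.8]
 [-28.4  38.4]
 [-28.3  62.4]]
bed [0.55287423 0.22381622 0.02408606]
jaw [0.55923595 0.17617083 0.0357248 ]
foot [0.58891597 0.25078244 0.00864555]
1204 794
((0.5185061693191528, -0.15554502606391907), (0.03292983025312424, 0.13822245597839355), 71.90874481201172)
tray ((0.4984038174152374, -0.22013339400291443), (0.19950629770755768, 0.1901100128889084), 73.2741470336914)
```

View pics/fl0.png

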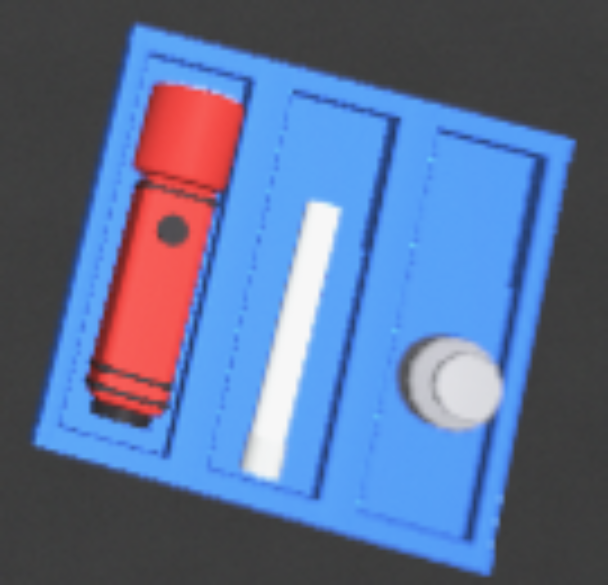

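Crop: the flashlight runs from the tail at (120,415) to the head top at (195,90), with the switch at (172,230). The holder measures 210 x 97 mm as expected, with yaw about 9.8° and jaw travel about 9-10 mm.

```bash
cat > plan.py <<'E'
from h import *
from scipy.spatial.transform import Rotation as R
def yaw_y(q):
    y=R.from_quat(q).as_matrix()[:,1];return np.degrees(np.arctan2(y[1],y[0]))
def plan(pos,q,yawy,pts):
    "turn about tool z to bring tool y to azimuth yawy, then shifts to each pt in turn"
    r=R.from_quat(q);d=(yawy-yaw_y(q)+90)%180-90
    print('tilt z',r.as_matrix()[:,2].round(4),'tool-z turn deg',round(-d,2))
    r=R.from_euler('z',d,degrees=True)*r; M=r.as_matrix();p=np.array(pos)
    for t in pts:
        t=np.array(t);print('shift tool mm',(M.T@(t-p)*1000).round(1),'dist',round(float(np.linalg.norm(t-p)*1000)));p=t
E
python3 - <<'E'
from m import *
from plan import plan
p=np.load('pics/top0.npy',allow_pickle=True).item()
def C(x,y,z): return cast(p,355+(x+.5)/4.5-.5,210+(y+.5)/4.5-.5,z)[:2]
print('switch',C(172,230,.046),'x=28')
# body left/right edges & tail
for nm,c in[('L up',(138,190)),('L lo',(103,355)),('R up',(213,212)),('R lo',(180,372))]: print(nm,C(*c,.040).round(4))
s=monitor.get_state()
a=np.radians(-17.5);o=np.array([.4995,-.1495]);g=o+.018*np.array([np.cos(a),np.sin(a)]);print(g)
plan(s['eef_pos'],s['orientation'],72.4,[[.45,.3,.23],[*g,.23]])
E
```

```text
switch [ 0.526073   -0.15891014] x=28
L up [ 0.5435 -0.1464]
L lo [ 0.4742 -0.1275]
R up [ 0.5333 -0.1781]
R lo [ 0.4665 -0.1597]
[ 0.51666691 -0.1549127 ]
tilt z [-4.0e-04 -1.5e-03 -1.0e+00] tool-z turn deg 3.87
shift tool mm [-380.3 -201.2    0.8] dist 430
shift tool mm [-201.1 -413.5    0.6] dist 460
```

```bash
python3 -m handwheel '[{"translation":[0,0,0],"angular":[0,0,3.87],"grip":0.085},{"translation":[-0.03,-0.016,0],"angular":[0,0,0],"grip":0.085},{"translation":[-0.035,-0.018,0],"angular":[0,0,0],"grip":0.085},{"translation":[-0.035,-0.018,0],"angular":[0,0,0],"grip":0.085},{"translation":[-0.035,-0.018,0],"angular":[0,0,0],"grip":0.085},{"translation":[-0.035,-0.018,0],"angular":[0,0,0],"grip":0.085},{"translation":[-0.035,-0.019,0],"angular":[0,0,0],"grip":0.085},{"translation":[-0.035,-0.019,0],"angular":[0,0,0],"grip":0.085},{"translation":[-0.035,-0.019,0],"angular":[0,0,0],"grip":0.085},{"translation":[-0.035,-0.019,0],"angular":[0,0,0],"grip":0.085},{"translation":[-0.035,-0.019,0],"angular":[0,0,0],"grip":0.085},{"translation":[-0.035,-0.018,0],"angular":[0,0,0],"grip":0.085}]'
python3 - <<'E'
from plan import *
s=monitor.get_state();print(s['joints'].round(3),s['eef_pos'],s['t'])
plan(s['eef_pos'],s['orientation'],73.5,[[.517,-.155,.2]])
E
```

```text
t: 1.65
eef_pos: [0.4504, 0.2995, 0.2311]
orientation: [0.153, 0.988, -0.0, -0.0]
wrist_force: [0.1, 1.1, 0.1]
finger_gap: 0.0848
[-0.883  0.201  0.278  1.615 -0.057  1.334  0.667] [0.45043697 0.29947337 0.23112333] 1.65
tilt z [-3.e-04 -2.e-04 -1.e+00] tool-z turn deg -1.1
shift tool mm [-192.9 -416.8   31.2] dist 460
```

```bash
python3 -m handwheel '[{"translation":[0,0,0],"angular":[0,0,-1.1],"grip":0.062},{"translation":[-0.014,-0.031,0.002],"angular":[0,0,0],"grip":0.062},{"translation":[-0.015,-0.032,0.002],"angular":[0,0,0],"grip":0.062},{"translation":[-0.015,-0.032,0.002],"angular":[0,0,0],"grip":0.062},{"translation":[-0.015,-0.032,0.002],"angular":[0,0,0],"grip":0.062},{"translation":[-0.015,-0.032,0.002],"angular":[0,0,0],"grip":0.062},{"translation":[-0.015,-0.032,0.002],"angular":[0,0,0],"grip":0.062},{"translation":[-0.015,-0.032,0.003],"angular":[0,0,0],"grip":0.062},{"translation":[-0.015,-0.033,0.003],"angular":[0,0,0],"grip":0.062},{"translation":[-0.015,-0.033,0.003],"angular":[0,0,0],"grip":0.062},{"translation":[-0.015,-0.033,0.003],"angular":[0,0,0],"grip":0.062},{"translation":[-0.015,-0.033,0.003],"angular":[0,0,0],"grip":0.062},{"translation":[-0.015,-0.032,0.003],"angular":[0,0,0],"grip":0.062},{"translation":[-0.014,-0.03,0.003],"angular":[0,0,0],"grip":0.062},{"translation":[0,0,0],"angular":[0,0,0],"grip":0.062}]'
cat >> h.py <<'E'
from scipy.spatial.transform import Rotation as _R
def wrist(name):
    s=monitor.get_state();p=snapshot('wrist');T=np.eye(4);T[:3,:3]=_R.from_quat(s['orientation']).as_matrix();T[:3,3]=s['eef_pos']
    W=np.linalg.inv(T@p['T_tool_cam']);p['R']=W[:3,:3];p['t']=W[:3,3];cv2.imwrite(f'pics/{name}.png',p['pixels']);np.save(f'pics/{name}.npy',p,allow_pickle=True);return p,s
E
python3 - <<'E'
from h import *
p,s=wrist('w1');print(s['joints'].round(3),s['eef_pos'],s['t'])
E
```

```text
t: 3.52
eef_pos: [0.5158, -0.1562, 0.1979]
orientation: [0.145, 0.989, -0.001, -0.0]
wrist_force: [0.2, 0.5, 0.2]
finger_gap: 0.0621
[-0.299  0.243  0.635  1.683 -0.149  1.266  1.646] [ 0.51584009 -0.15617549  0.1978513 ] 3.525
```

View pics/w1.png

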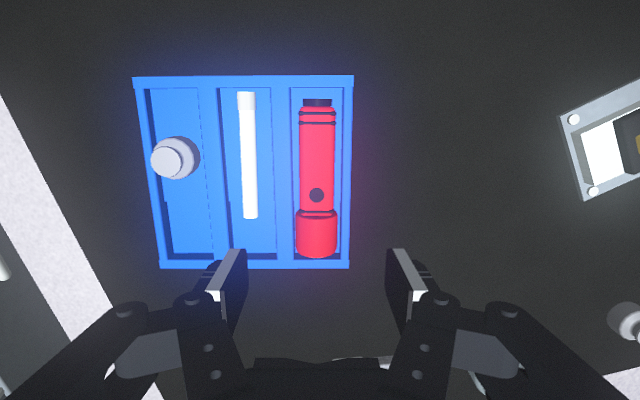

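Wrist view: the flashlight is centred at about (317,170), with the switch at (317,195) and the tail at (317,102). The wand and weight are in the other two pockets.

```bash
python3 - <<'E'
from m import *
from plan import plan
p=np.load('pics/w1.npy',allow_pickle=True).item()
h=hsv(p);H,S,V=h[...,0],h[...,1],h[...,2]
m=((H<10)|(H>168))&(S>120)&(V>90)
L=[];Rr=[];M=[]
for v in range(132,182):
    u=np.nonzero(m[v,280:360])[0]+280
    l=cast(p,u.min()-.5,v,.040)[:2];r=cast(p,u.max()+.5,v,.040)[:2]
    L.append(l);Rr.append(r);M.append((l+r)/2)
for n,A in(('L',L),('R',Rr),('M',M)):
    A=np.array(A);d=cv2.fitLine(A.astype(np.float32),cv2.DIST_HUBER,0,.01,.01).ravel();print(n,np.degrees(np.arctan(d[1]/d[0])),d[2:])
print('width',np.mean(np.linalg.norm(np.array(L)-np.array(Rr),axis=1)))
d0=d[:2]*np.sign(d[0]);c=d[2:]
b=(V<70);
n_,l,st,ce=cv2.connectedComponentsWithStats(b[170:212,300:335].astype(np.uint8));print(st,ce)
sw=cast(p,*(ce[1]+[300,170]),.0455)[:2];print('switch',sw)
vv=np.nonzero(m[:,317])[0];print('red rows',vv.min(),vv.max())
tail=cast(p,317,97.5,.030)[:2]
ht=cast(p,317,vv.max(),.040)[:2]
for n,x in(('sw',sw),('tailedge',cast(p,317,vv.min()-.5,.043)[:2]),('headend',ht)): print(n,(x-c)@d0*1000,'perp',(x-c)@[-d0[1],d0[0]]*1000)
o=c+d0*((sw-c)@d0-.028);print('origin',o)
for u,v in((317,150),(317,170),(317,235)): print(cast(p,u,v))
s=monitor.get_state();g=o+.018*d0
plan(s['eef_pos'],s['orientation'],np.degrees(np.arctan2(d0[1],d0[0]))+90,[[*g,.06],[*g,.0235]])
E
```

```text
L -17.45834 [ 0.4920434 -0.1646791]
R -15.8547325 [ 0.496018   -0.13416117]
M -16.656559 [ 0.48896015 -0.147867  ]
width 0.030364236202360662
[[   0    0   35   42 1470]] [[17.  20.5]]Traceback (most recent call last):
  File "<stdin>", line 17, in <module>
IndexError: index 1 is out of bounds for axis 0 with size 1
```

```bash
python3 - <<'E'
from m import *
from plan import plan
p=np.load('pics/w1.npy',allow_pickle=True).item()
h=hsv(p);H,S,V=h[...,0],h[...,1],h[...,2]
m=((H<10)|(H>168))&(S>120)&(V>140)
M=[]
for v in range(132,182):
    u=np.nonzero(m[v,280:360])[0]+280
    M.append((cast(p,u.min()-.5,v,.040)[:2]+cast(p,u.max()+.5,v,.040)[:2])/2)
d=cv2.fitLine(np.array(M).astype(np.float32),cv2.DIST_HUBER,0,.01,.01).ravel()
d0=d[:2]*np.sign(d[0]);c=d[2:];print(d)
print(V[185:206:2,317],V[195,305:330:2],m[:,317].nonzero()[0][[0,-1]])
sub=~m[183:207,304:331]
vv,uu=np.nonzero(sub);print(len(vv));sw=cast(p,uu.mean()+304,vv.mean()+183,.0455)[:2]
o=c+d0*((sw-c)@d0-.028)
for n,x in(('sw',sw),('red tail',cast(p,317,m[:,317].nonzero()[0][0]-.5,.043)[:2]),('headend',cast(p,317,m[:,317].nonzero()[0][-1],.035)[:2])): print(n,((x-o)@d0*1000).round(1),'perp',((x-o)@[-d0[1],d0[0]]*1000).round(1))
print('origin',o)
for u,v in((317,150),(317,170),(317,235)): print(cast(p,u,v))
s=monitor.get_state();g=o+.018*d0
plan(s['eef_pos'],s['orientation'],np.degrees(np.arctan2(d0[1],d0[0]))+90,[[*g,.06],[*g,.0235]])
E
```

```text
[ 0.95804006 -0.28663424  0.48896015 -0.147867  ]
[254 255 134 132 131 129 131 129 128 255 254] [254 255 138 135 134 133 129 128 126 126 255 254 253] [107 257]
175
sw 28.0 perp -0.3
red tail -49.2 perp 0.4
headend 95.1 perp 0.5
origin [ 0.49917476 -0.15092309]
[ 0.48740242 -0.14694192  0.04450217]
[ 0.50463651 -0.15208929  0.04357416]
[ 0.56274628 -0.16945284  0.04788753]
tilt z [-0.001 -0.    -1.   ] tool-z turn deg 0.08
shift tool mm [ -0.9  -1.6 137.9] dist 138
shift tool mm [-0.   0.  36.5] dist 36
```

```bash
python3 -m handwheel '[{"translation":[-0.001,-0.0016,0.03],"angular":[0,0,0.1],"grip":0.062},{"translation":[0,0,0.03],"angular":[0,0,0],"grip":0.062},{"translation":[0,0,0.03],"angular":[0,0,0],"grip":0.062},{"translation":[0,0,0.028],"angular":[0,0,0],"grip":0.062},{"translation":[0,0,0.02],"angular":[0,0,0],"grip":0.062},{"translation":[0,0,0.015],"angular":[0,0,0],"grip":0.062},{"translation":[0,0,0.012],"angular":[0,0,0],"grip":0.062},{"translation":[0,0,0.009],"angular":[0,0,0],"grip":0.062},{"translation":[0,0,0],"angular":[0,0,0],"grip":0.062}]' 40
python3 - <<'E'
from h import *
p,s=wrist('w2');print(s['eef_pos'],s['wrist_force'])
E
```

```text
t: 4.7
eef_pos: [0.5166, -0.1558, 0.0239]
orientation: [0.144, 0.99, -0.0, -0.0]
wrist_force: [-0.4, 0.3, -0.1]
finger_gap: 0.0617
[ 0.51659653 -0.15576233  0.02388239] [-0.40173651  0.31074788 -0.05271231]
```

View pics/w2.png

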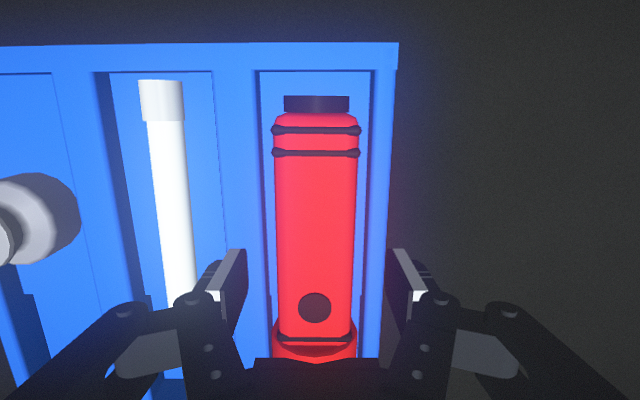

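The flashlight (313,220) is centred between the fingers. I'll close and check the fingertips against the wall.

```bash
python3 -m handwheel '[{"translation":[0,0,0],"angular":[0,0,0],"grip":0.045},{"translation":[0,0,0],"angular":[0,0,0],"grip":0.02},{"translation":[0,0,0],"angular":[0,0,0],"grip":0.02},{"translation":[0,0,0],"angular":[0,0,0],"grip":0.02},{"translation":[0,0,0],"angular":[0,0,0],"grip":0.02},{"translation":[0,0,-0.003],"angular":[0,0,0],"grip":0.02},{"translation":[0,0,-0.005],"angular":[0,0,0],"grip":0.02},{"translation":[0,0,0],"angular":[0,0,0],"grip":0.02}]' 60
python3 - <<'E'
from h import *
p,s=wrist('w3');print(s['eef_pos'],s['wrist_force'])
E
```

```text
t: 5.75
eef_pos: [0.517, -0.1559, 0.0326]
orientation: [0.144, 0.99, -0.0, 0.0]
wrist_force: [-0.2, 0.4, -2.0]
finger_gap: 0.0312
[ 0.51701286 -0.15590754  0.03261896] [-0.1802037   0.38465863 -2.02471962]
```

View pics/w3.png

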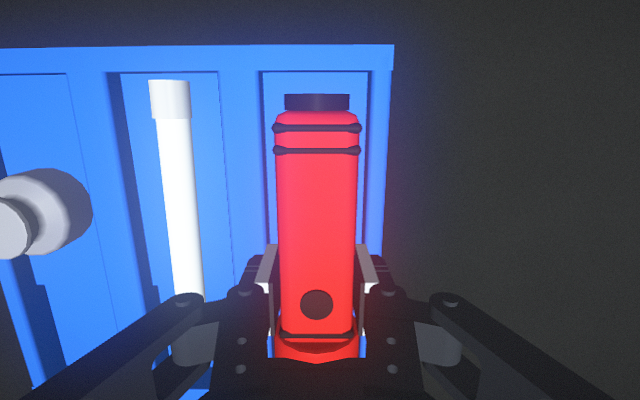

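Held level: the lift reads 2 N and the gap is 31 mm. I'll raise it, then plan the carry.

```bash
python3 -m handwheel '[{"translation":[0,0,-0.012],"angular":[0,0,0],"grip":0.02},{"translation":[0,0,-0.02],"angular":[0,0,0],"grip":0.02},{"translation":[0,0,-0.025],"angular":[0,0,0],"grip":0.02},{"translation":[0,0,-0.025],"angular":[0,0,0],"grip":0.02},{"translation":[0,0,-0.015],"angular":[0,0,0],"grip":0.02},{"translation":[0,0,0],"angular":[0,0,0],"grip":0.02}]'
python3 - <<'E'
from plan import *
s=monitor.get_state();print(s['joints'].round(3),s['eef_pos'])
r=R.from_quat(s['orientation'])
plan(s['eef_pos'],s['orientation'],yaw_y(s['orientation']),[[.5695,.2338,.13]])
plan([.5695,.2338,.13],s['orientation'],99.8,[])
E
```

```text
t: 6.55
eef_pos: [0.5175, -0.1561, 0.1304]
orientation: [0.144, 0.99, 0.0, 0.001]
wrist_force: [0.2, 0.1, -2.3]
finger_gap: 0.0307
[-0.28   0.309  0.622  1.769 -0.199  1.124  1.686] [ 0.51754318 -0.15605058  0.13041522]
tilt z [ 2.2e-03 -1.0e-04 -1.0e+00] tool-z turn deg -0.0
shift tool mm [ 61.6 388.4   0.5] dist 393
tilt z [ 2.2e-03 -1.0e-04 -1.0e+00] tool-z turn deg -26.41
```

```bash
python3 -m handwheel '[{"translation":[0.003,0.018,0],"angular":[0,0,0],"grip":0.02},{"translation":[0.0045,0.028,0],"angular":[0,0,0],"grip":0.02},{"translation":[0.0045,0.029,0],"angular":[0,0,0],"grip":0.02},{"translation":[0.0045,0.029,0],"angular":[0,0,0],"grip":0.02},{"translation":[0.0045,0.029,0],"angular":[0,0,0],"grip":0.02},{"translation":[0.0045,0.029,0],"angular":[0,0,0],"grip":0.02},{"translation":[0.005,0.029,0],"angular":[0,0,0],"grip":0.02},{"translation":[0.005,0.029,0],"angular":[0,0,0],"grip":0.02},{"translation":[0.005,0.029,0],"angular":[0,0,0],"grip":0.02},{"translation":[0.005,0.029,0],"angular":[0,0,0],"grip":0.02},{"translation":[0.005,0.029,0],"angular":[0,0,0],"grip":0.02},{"translation":[0.0045,0.029,0],"angular":[0,0,0],"grip":0.02},{"translation":[0.0045,0.028,0],"angular":[0,0,0],"grip":0.02},{"translation":[0.002,0.0244,0],"angular":[0,0,0],"grip":0.02},{"translation":[0,0,0],"angular":[0,0,-5],"grip":0.02},{"translation":[0,0,0],"angular":[0,0,-6],"grip":0.02},{"translation":[0,0,0],"angular":[0,0,-6],"grip":0.02},{"translation":[0,0,0],"angular":[0,0,-6],"grip":0.02},{"translation":[0,0,0],"angular":[0,0,-3.4],"grip":0.02},{"translation":[0,0,0],"angular":[0,0,0],"grip":0.02}]'
python3 - <<'E'
from plan import *
p,s=wrist('w4');print(s['joints'].round(3),s['eef_pos'],yaw_y(s['orientation']))
plan(s['eef_pos'],s['orientation'],99.8,[[.5695,.2338,.13],[.5695,.2338,.042],[.5695,.2338,.0375]])
q=snapshot('top');cv2.imwrite('pics/top1.png',q['pixels'])
E
```

```text
t: 9.05
eef_pos: [0.5683, 0.2336, 0.1279]
orientation: [-0.085, 0.996, -0.0, -0.001]
wrist_force: [0.5, 0.1, -1.8]
finger_gap: 0.0308
[-0.705  0.442  0.353  1.554 -0.161  1.176  1.421] [0.56827421 0.2336453  0.12790477] 99.76787725124609
tilt z [-2.1e-03 -8.0e-04 -1.0e+00] tool-z turn deg -0.03
shift tool mm [-1.2 -0.1 -2.1] dist 2
shift tool mm [-0.2  0.  88. ] dist 88
shift tool mm [-0.   0.   4.5] dist 5
```

View pics/w4.png

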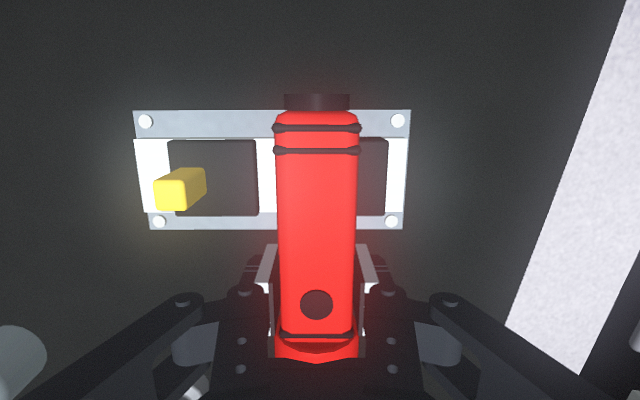

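View pics/top1.png

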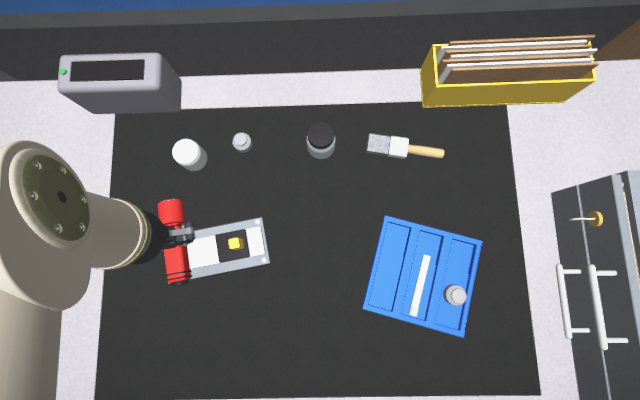

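Wrist view: the flashlight is level over the holder, with the foot corners at (134,111), (410,110), (150,230) and (404,228). I'll use these to cross-check the holder pose.

```bash
python3 - <<'E'
from m import *
p=np.load('pics/w4.npy',allow_pickle=True).item()
f=np.array([cast(p,u,v,.009)[:2] for u,v in((134,111),(410,110),(404,228),(150,230))])
print(f.round(4),[np.linalg.norm(f[i]-f[(i+1)%4]).round(4) for i in range(4)])
y=(f[1]-f[0]);yd=y/np.linalg.norm(y);xd=np.array([yd[1],-yd[0]]);print(np.degrees(np.arctan2(xd[1],xd[0])))
print('origin from -x edge', (f[0]+f[1])/2+yd*.020+xd*.048,'foot centre based',f.mean(0)+yd*.02)
E
```

```text
[[0.5279 0.0874]
 [0.4922 0.292 ]
 [0.585  0.3105]
 [0.6228 0.1027]] [np.float64(0.2078), np.float64(0.0946), np.float64(0.2111), np.float64(0.0961)]
9.912740254825819
origin from -x edge [0.55389073 0.21768481] foot centre based [0.55351823 0.21786065]
```

```bash
python3 -m handwheel '[{"translation":[-0.001,0.0004,0.015],"angular":[0,0,-0.1],"grip":0.02},{"translation":[0,0,0.02],"angular":[0,0,0],"grip":0.02},{"translation":[0,0,0.02],"angular":[0,0,0],"grip":0.02},{"translation":[0,0,0.017],"angular":[0,0,0],"grip":0.02},{"translation":[0,0,0.01],"angular":[0,0,0],"grip":0.02},{"translation":[0,0,0.005],"angular":[0,0,0],"grip":0.02},{"translation":[0,0,0.002],"angular":[0,0,0],"grip":0.02},{"translation":[0,0,0.001],"angular":[0,0,0],"grip":0.02},{"translation":[0,0,0],"angular":[0,0,0],"grip":0.02},{"translation":[0,0,0],"angular":[0,0,0],"grip":0.02}]'
```

```text
t: 10.4
eef_pos: [0.57, 0.2346, 0.0397]
orientation: [-0.086, 0.996, 0.0, 0.0]
wrist_force: [0.6, 0.9, -2.1]
finger_gap: 0.0305
```

```bash
python3 -m handwheel '[{"translation":[0,0,0.001],"angular":[0,0,0],"grip":0.02},{"translation":[0,0,0.001],"angular":[0,0,0],"grip":0.02},{"translation":[0,0,0.0008],"angular":[0,0,0],"grip":0.02},{"translation":[0,0,0],"angular":[0,0,0],"grip":0.02},{"translation":[0,0,0],"angular":[0,0,0],"grip":0.02}]'
```

```text
t: 11.02
eef_pos: [0.5699, 0.2345, 0.0371]
orientation: [-0.086, 0.996, 0.0, 0.0]
wrist_force: [-3.1, -1.0, 5.8]
finger_gap: 0.0305
```

Contact: the wrist force rose from -2 N to +6 N, so it is on the bed. Releasing and backing off.

```bash
python3 -m handwheel '[{"translation":[0,0,0],"angular":[0,0,0],"grip":0.036},{"translation":[0,0,0],"angular":[0,0,0],"grip":0.045},{"translation":[0,0,0],"angular":[0,0,0],"grip":0.055},{"translation":[0,0,0],"angular":[0,0,0],"grip":0.06},{"translation":[0,0,-0.015],"angular":[0,0,0],"grip":0.06},{"translation":[0,0,-0.025],"angular":[0,0,0],"grip":0.06},{"translation":[0,0,-0.035],"angular":[0,0,0],"grip":0.06},{"translation":[0,0,-0.04],"angular":[0,0,0],"grip":0.06},{"translation":[0,0,0],"angular":[0,0,0],"grip":0.06}]'
python3 - <<'E'
from plan import *
p,s=wrist('w5');print(s['eef_pos'],yaw_y(s['orientation']))
E
```

```text
t: 12.15
eef_pos: [0.5723, 0.2352, 0.1567]
orientation: [-0.086, 0.996, 0.002, 0.004]
wrist_force: [0.5, -0.5, -0.0]
finger_gap: 0.0599
[0.5722858  0.23515151 0.15670252] 99.87564768411966
```

View pics/w5.png

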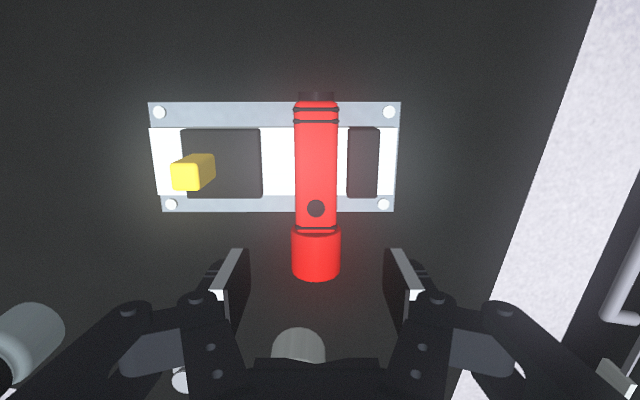

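Wrist view: the flashlight lies on the bed at about (316,165), parallel to the jaws (moving jaw edge at x=262, fixed jaw at x=347). The post is at (192,171).

```bash
python3 - <<'E'
from m import *
from plan import *
p=np.load('pics/w5.npy',allow_pickle=True).item()
a=np.radians(9.8);org=np.array([.5540,.2173]);X=np.array([np.cos(a),np.sin(a)]);Y=np.array([-X[1],X[0]])
loc=lambda P:(np.array([(P-org)@X,(P-org)@Y])*1000).round(1)
h=hsv(p);H,S,V=h[...,0],h[...,1],h[...,2]
m=((H<10)|(H>168))&(S>120)&(V>140)
M=[]
for v in range(130,195):
    u=np.nonzero(m[v,285:350])[0]+285
    M.append((cast(p,u.min()-.5,v,.052)[:2]+cast(p,u.max()+.5,v,.052)[:2])/2)
d=cv2.fitLine(np.array(M).astype(np.float32),cv2.DIST_HUBER,0,.01,.01).ravel();d0=d[:2]*np.sign(d[0])
print('yaw',np.degrees(np.arctan2(d0[1],d0[0])))
vv,uu=np.nonzero(~m[196:222,304:330]);sw=cast(p,uu.mean()+304,vv.mean()+196,.0575)[:2]
print(len(vv),'switch loc',loc(sw),'origin loc',loc(sw-.028*d0), 'depth',cast(p,316,160)[2],cast(p,316,190)[2],cast(p,316,130)[2],cast(p,316,255)[2])
ym=(H>18)&(H<35)&(S>120)&(V>200)
for st,c,l in comp(ym):
    print(st,c); q,w=np.nonzero(l); P=np.array([cast(p,b,a_) for a_,b in zip(q,w)]);T=P[P[:,2]>.073];print('post top',T.mean(0),loc(T[:,:2].mean(0)),len(T),'ray',loc(cast(p,187,178,.078)[:2]))
print('jaw edge',loc(cast(p,262,165,.035)[:2]),'foot',[loc(cast(p,u,v,.009)[:2]) for u,v in((148,102),(401,101),(394,212),(162,212))])
s=monitor.get_state()
g=org+Y*(-.0755)
plan(s['eef_pos'],s['orientation'],99.8,[[*g,.157],[*g,.052]])
cv2.imwrite('pics/post.png',cv2.resize(p['pixels'][90:225,140:290],None,fx=4.4,fy=4.4))
E
```

```text
yaw 9.878211
243 switch loc [27.8 14.4] origin loc [-0.2 14.4] depth 0.05697521149647164 0.057500100550199024 0.05635959956388589 0.060598179213671194
[170 163  30  28 654] [184.43730887 177.00917431]
post top [0.56583227 0.14473684 0.07776114] [ -0.7 -73.5] 654 ray [ -0.1 -71.8]
jaw edge [ -0.4 -27.9] foot [array([ -48.2, -124.3]), array([-49.1,  84.9]), array([47.8, 85.7]), array([  48., -125.])]
tilt z [ 0.004   0.0022 -1.    ] tool-z turn deg 0.09
shift tool mm [ 19.8 -89.9  -2.9] dist 92
shift tool mm [  0.5  -0.2 105. ] dist 105
```

View pics/post.png

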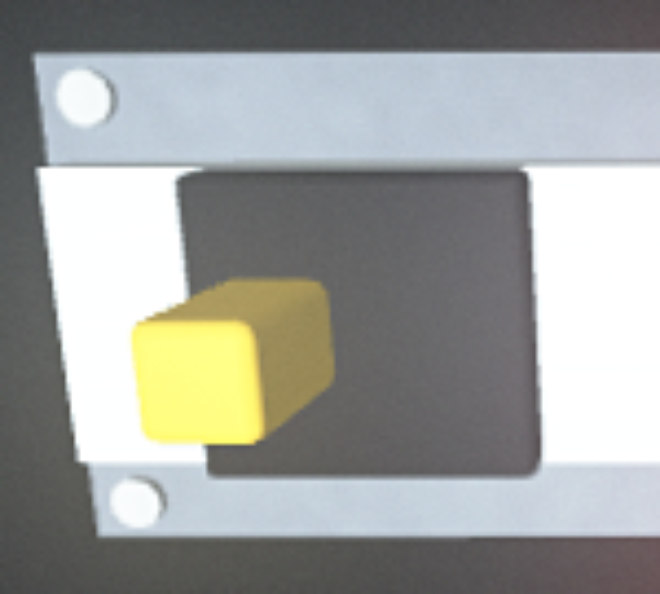

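```bash
python3 -m handwheel '[{"translation":[0.005,-0.022,0],"angular":[0,0,0],"grip":0.06},{"translation":[0.006,-0.025,0],"angular":[0,0,0],"grip":0.06},{"translation":[0.006,-0.025,0],"angular":[0,0,0],"grip":0.06},{"translation":[0.003,-0.016,0],"angular":[0,0,0],"grip":0.06},{"translation":[0,0,0.02],"angular":[0,0,0],"grip":0.06},{"translation":[0,0,0.025],"angular":[0,0,0],"grip":0.06},{"translation":[0,0,0.025],"angular":[0,0,0],"grip":0.06},{"translation":[0,0,0.02],"angular":[0,0,0],"grip":0.06},{"translation":[0,0,0.01],"angular":[0,0,0],"grip":0.06},{"translation":[0,0,0],"angular":[0,0,0],"grip":0.06}]' 30
python3 - <<'E'
from plan import *
p,s=wrist('w6');print(s['eef_pos'],yaw_y(s['orientation']),s['wrist_force'])
a=np.radians(9.8);org=np.array([.5540,.2173]);X=np.array([np.cos(a),np.sin(a)]);Y=np.array([-X[1],X[0]]);e=s['eef_pos'][:2]-org;print(e@X,e@Y)
E
```

```text
t: 13.45
eef_pos: [0.5647, 0.1438, 0.0508]
orientation: [-0.086, 0.996, -0.0, -0.001]
wrist_force: [0.6, -0.3, 0.9]
finger_gap: 0.0604
[0.5647389  0.14384556 0.05082462] 99.88004380369718 [ 0.62296647 -0.34582166  0.8805623 ]
-0.001920449827529723 -0.07421044663773795
```

View pics/w6.png

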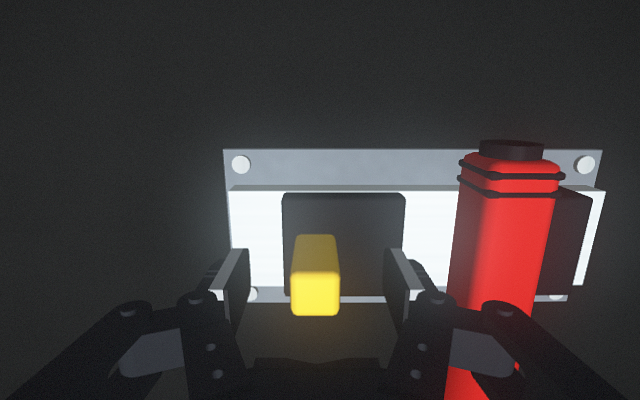

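The post (316,275) is centred between the fingers. I'll pinch it and slide.

```bash
python3 -m handwheel '[{"translation":[0,0,0],"angular":[0,0,0],"grip":0.03},{"translation":[0,0,0],"angular":[0,0,0],"grip":0.014},{"translation":[0,0,0],"angular":[0,0,0],"grip":0.014},{"translation":[0,0,0],"angular":[0,0,0],"grip":0.014},{"translation":[0,0.003,0],"angular":[0,0,0],"grip":0.014},{"translation":[0,0.004,0],"angular":[0,0,0],"grip":0.014},{"translation":[0,0.004,0],"angular":[0,0,0],"grip":0.014},{"translation":[0,0.004,0],"angular":[0,0,0],"grip":0.014},{"translation":[0,0.004,0],"angular":[0,0,0],"grip":0.014},{"translation":[0,0.003,0],"angular":[0,0,0],"grip":0.014},{"translation":[0,0.002,0],"angular":[0,0,0],"grip":0.014},{"translation":[0,0.002,0],"angular":[0,0,0],"grip":0.014},{"translation":[0,0.002,0],"angular":[0,0,0],"grip":0.014},{"translation":[0,0.002,0],"angular":[0,0,0],"grip":0.014},{"translation":[0,0.002,0],"angular":[0,0,0],"grip":0.014},{"translation":[0,0.001,0],"angular":[0,0,0],"grip":0.014},{"translation":[0,0,0],"angular":[0,0,0],"grip":0.014}]' 30
cat > c.py <<'E'
from plan import *
import sys
p,s=wrist(sys.argv[1]);print(s['eef_pos'],yaw_y(s['orientation']),s['wrist_force'])
a=np.radians(9.8);org=np.array([.5540,.2173]);X=np.array([np.cos(a),np.sin(a)]);Y=np.array([-X[1],X[0]]);e=s['eef_pos'][:2]-org;print(e@X,e@Y,'travel~',e@Y+.085,'Fy',s['wrist_force'][:2]@Y)
E
python3 c.py w7
```

```text
t: 15.62
eef_pos: [0.5603, 0.1757, 0.0523]
orientation: [-0.086, 0.996, -0.0, 0.001]
wrist_force: [-1.2, -3.4, 6.0]
finger_gap: 0.0197
[0.5602657  0.17572761 0.05229253] 99.8340454845643 [-1.1600855  -3.40853243  5.99998128]
-0.0009017429281631632 -0.04203224004992854 travel~ 0.04296775995007147 Fy -3.161337211479877
```

View pics/w7.png

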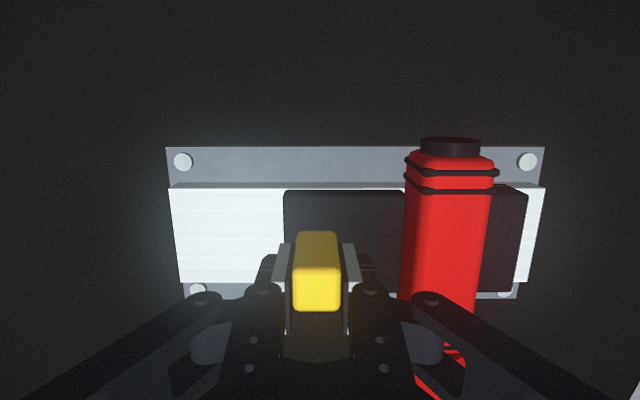

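The jaw is now against the flashlight (x≈404). Travel is about 43 mm and the push is about 3 N. Continuing slowly.

```bash
python3 -m handwheel '[{"translation":[0,0.001,0],"angular":[0,0,0],"grip":0.014},{"translation":[0,0.001,0],"angular":[0,0,0],"grip":0.014},{"translation":[0,0.001,0],"angular":[0,0,0],"grip":0.014},{"translation":[0,0,0],"angular":[0,0,0],"grip":0.014}]'; python3 c.py w8
```

```text
t: 16.18
eef_pos: [0.5598, 0.1786, 0.0523]
orientation: [-0.086, 0.996, -0.0, 0.001]
wrist_force: [-0.6, -3.3, 5.8]
finger_gap: 0.0195
[0.55975241 0.17861336 0.05228729] 99.83000803845272 [-0.57563433 -3.2552942   5.8446532 ]
-0.0009163596591127369 -0.03910123116420476 travel~ 0.045898768835795245 Fy -3.1098141897274645
```

```bash
python3 -m handwheel '[{"translation":[0,0.001,0],"angular":[0,0,0],"grip":0.014},{"translation":[0,0.001,0],"angular":[0,0,0],"grip":0.014},{"translation":[0,0,0],"angular":[0,0,0],"grip":0.014}]'; python3 c.py w9
```

```text
t: 16.6
eef_pos: [0.5594, 0.1803, 0.0523]
orientation: [-0.086, 0.996, -0.001, 0.001]
wrist_force: [-0.3, -4.4, 5.9]
finger_gap: 0.0191
[0.55944699 0.18029616 0.05226791] 99.82154296036741 [-0.32824883 -4.36688482  5.93629951]
-0.0009308960751357176 -0.03739100211376953 travel~ 0.04760899788623048 Fy -4.247291724805408
```

```bash
python3 -m handwheel '[{"translation":[0,0.001,0],"angular":[0,0,0],"grip":0.014},{"translation":[0,0,0],"angular":[0,0,0],"grip":0.014},{"translation":[0,0,0],"angular":[0,0,0],"grip":0.014}]'; python3 c.py w10
```

```text
t: 17.02
eef_pos: [0.5595, 0.1803, 0.0523]
orientation: [-0.085, 0.996, -0.001, 0.0]
wrist_force: [-0.7, -7.3, 7.5]
finger_gap: 0.0196
[0.55945083 0.18025629 0.05227418] 99.77210767052087 [-0.65962484 -7.33893268  7.54320183]
-0.0009338975001270764 -0.03743094529879897 travel~ 0.047569054701201034 Fy -7.119567813426847
```

View pics/w10.png

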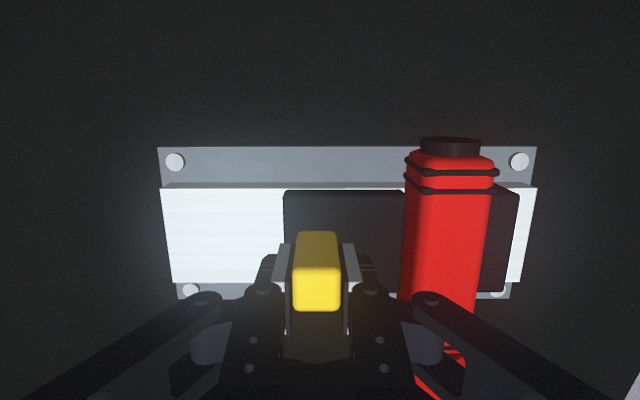

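The jaw stopped at about 47.6 mm with force rising, so it is closed. One more press, then release and back off straight up.

```bash
python3 -m handwheel '[{"translation":[0,0.001,0],"angular":[0,0,0],"grip":0.014},{"translation":[0,0,0],"angular":[0,0,0],"grip":0.014},{"translation":[0,-0.001,0],"angular":[0,0,0],"grip":0.024},{"translation":[0,-0.001,0],"angular":[0,0,0],"grip":0.035},{"translation":[0,0,0],"angular":[0,0,0],"grip":0.045},{"translation":[0,0,-0.01],"angular":[0,0,0],"grip":0.045},{"translation":[0,0,-0.02],"angular":[0,0,0],"grip":0.045},{"translation":[0,0,-0.03],"angular":[0,0,0],"grip":0.045},{"translation":[0,0,-0.03],"angular":[0,0,0],"grip":0.045},{"translation":[0,-0.01,-0.03],"angular":[0,0,0],"grip":0.045},{"translation":[0,0,0],"angular":[0,0,0],"grip":0.045}]'; python3 c.py w11
python3 - <<'E'
from h import *
p=snapshot('top');cv2.imwrite('pics/top2.png',p['pixels'])
E
```

```text
t: 18.45
eef_pos: [0.5623, 0.1714, 0.1751]
orientation: [-0.086, 0.996, 0.001, 0.003]
wrist_force: [0.3, 0.5, -0.3]
finger_gap: 0.045
[0.56234762 0.17140404 0.17509034] 99.81278795338015 [ 0.30094891  0.52124573 -0.29600653]
0.00041387914106139154 -0.046647082743100685 travel~ 0.03835291725689932 Fy 0.46241529804787107
```

View pics/w11.png

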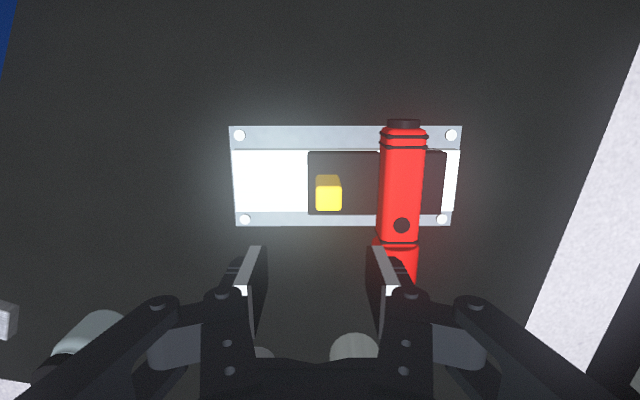

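View pics/top2.png

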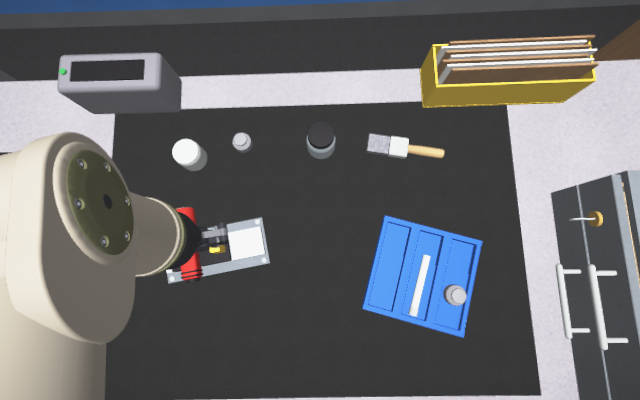

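Wrist view: the flashlight (402,185) is between both jaws, with the switch up at (401,225) and the post at (329,195). Bystanders look unmoved. Last numeric check.

```bash
python3 - <<'E'
from m import *
p=np.load('pics/w11.npy',allow_pickle=True).item()
h=hsv(p);H,S,V=h[...,0],h[...,1],h[...,2]
a=np.radians(9.8);org=np.array([.5540,.2173]);X=np.array([np.cos(a),np.sin(a)]);Y=np.array([-X[1],X[0]])
loc=lambda P:(np.array([(P-org)@X,(P-org)@Y])*1000).round(1)
m=((H<10)|(H>168))&(S>120)&(V>140)
M=[]
for v in range(155,212):
    u=np.nonzero(m[v,365:435])[0]+365
    M.append((cast(p,u.min()-.5,v,.052)[:2]+cast(p,u.max()+.5,v,.052)[:2])/2)
d=cv2.fitLine(np.array(M).astype(np.float32),cv2.DIST_HUBER,0,.01,.01).ravel();d0=d[:2]*np.sign(d[0])
sw=cast(p,401.5,225,.0575)[:2]
print('yaw',np.degrees(np.arctan2(d0[1],d0[0])),'origin',loc(sw-.028*d0),'top z',[cast(p,402,v)[2].round(4) for v in(155,175,205)])
print('post',loc(cast(p,329,200,.078)[:2]), [loc(cast(p,u,v,.009)[:2]) for u,v in((229,126),(462,126),(453,226),(236,226))])
ym=(H>18)&(H<35)&(S>120)&(V>200)
q,w=np.nonzero(ym);P=np.array([cast(p,b,c) for c,b in zip(q,w)]);T=P[P[:,2]>.073];print('post depth',loc(T[:,:2].mean(0)))
A=cv2.imread('pics/top0.png').astype(int);B=cv2.imread('pics/top2.png').astype(int)
D=(abs(A-B).max(2)>40).astype(np.uint8)
n,l,st,c=cv2.connectedComponentsWithStats(D);print([s.tolist() for s in st[1:] if s[4]>8])
E
```

```text
yaw 8.370854 origin [-0.2 24.6] top z [np.float64(0.0559), np.float64(0.0569), np.float64(0.056)]
post [  0.  -36.9] [array([ -48.1, -124.3]), array([-48.4,  84.7]), array([47.7, 87.8]), array([  47.7, -124.5])]
post depth [ -1.3 -34.8]
[[0, 132, 250, 268, 33380], [374, 228, 35, 77, 1472], [125, 232, 5, 9, 25]]
```

```bash
python3 -c "
from station import workorder
print(workorder.job_done())"
```

```text
the job is handed in; nothing more can be done
None
```

I moved the flashlight from the tray to the holder bed, slid the jaw up by its post until it closed, let go, backed off and handed the job in. The robot clock read about 18.5 s of the 46 s allowed, and no verdict was reported.

**Flashlight:** the last wrist picture puts it at holder x ≈ 0 and y ≈ 24.6 mm, where the clamped position is 24 mm. It lies flat with the switch up, and its top reads 56–57 mm against the 57 mm expected.

**Jaw:** travel was about 47.6 mm when the post stopped moving and the push force rose from about 3 to 7 N. After release, the post measures about 48 mm of travel by ray and about 50 mm by depth.

**Bystanders:** comparing the top pictures before and after shows changes only at the flashlight's old pocket and around the arm and holder, so no bystander has visibly moved.

**Disagreement:** the last yaw estimate was 8.4°, against 9.8° for the holder. That is within the 0.12 rad (6.9°) limit. I put it down to the off-centre view showing the body's side, because a centred view before clamping read 9.9°.

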